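# Load a pulley on the spin tester and latch its guard

### The job

Lower the loose pulley gently over the spindle of the test stand until it sits flat on the flange, and let it go. Then push the clear guard shut over it until the latch clicks and the guard stays shut by itself; it takes a steady push, so feel for the click, and do not ram the guard into its stop. Leave the other things on the bench where they are.

Things in the scene. Friction and masses are not known exactly. Their poses are not given: they have to be found in the camera images.
- pulley: The work: a loose clutch pulley flat on the bench, hub up, 0.44 to 0.69 kg. Brown grooved rim 110 mm outside, 92 mm inside, 22 mm high; web 10 mm thick; in the middle a bright steel hub sleeve, 40 mm outside, 21 mm bore right through, 52 mm tall, so 30 mm proud of the rim: take it by the hub, above the rim. Origin at the centre of its underside, z up along the bore.
- tester: Spin test stand, fixed: green bed 220 mm (x) by 550 mm (y), 60 mm high, two rails along y; at its +y end a green headstock, 130 mm long, top 135 mm above the bench, its inner face 80 mm to +y of the spindle axis. Origin on the bench, under the bed's middle in x, 260 mm from its +y end; x away from the robot at yaw 0, y the way the guard closes, z up.
- spindle (a point): Centre of the top face of the spindle flange: steel disc 60 mm across, face 72 mm above the bench, 50 mm to +y of the tester's origin. The spindle stands up from here, 18 mm across for 42 mm, then tapering to 8 mm at its tip, 56 mm above the flange. A seated pulley has its origin here. Axes as the tester's.
- guard (a joint): Travel of the sliding guard along the tester's +y, in m; 0 is fully open, its rest at the start. A clear hood 200 mm long (y), 190 mm deep, top 149 mm above the bench, open below and at its +y end, which at 0 is 130 mm short of the spindle axis. A return spring and friction resist with 5 to 9 N all the way and throw it open if it is let go unlatched.
- guard_bar (a point): Middle of the guard's handle: a black round bar, 14 mm thick, level along the tester's x, 110 mm between its two posts, its axis 44 mm above the guard's top and 193 mm above the bench. It moves with the guard; axes as the tester's. It can be pushed from its -y side, from above, with shut fingers.
- guard_tongue (a point): End of the steel tongue, 20 mm wide, at the middle of the guard's leading (+y) edge; moves with the guard. Its ramped catch lifts the latch bolt: over the last 18 mm the push steps up, climbs to 11 to 14 N, then falls as the bolt tops the ramp, and 4 mm further the bolt snaps down behind the catch: the click. 2 mm further the tongue meets a rubber stop.
- latch_place (a point): Point on the headstock's top, under the middle of the latch's range. The slam latch with its rubber stop (62 mm wide, knob on top 205 mm above the bench) is bolted on by slots, so it catches the guard somewhere from 0.212 to 0.248 m of travel, never the same. The stop adds 6 N per mm to the 7 N and is solid after 4 mm: a push of 16 to 20 N is always enough, over 25 N is ramming.
- clutch_plate: a bystander among the parts: flat steel clutch plate, disc 100 mm across and 7 mm thick with three leaf springs and a low boss 32 mm across, 20 mm high in all; origin at the centre of its underside. It may lie where the pulley might have lain.
- compressor_a: a bystander: compressor standing upright, aluminium casing about 116 mm across with a brown pulley on top, 168 mm tall, behind on the left; origin at the centre of its underside.
- bearing: a bystander: bare steel bearing ring, 62 mm outside, 30 mm inside, 16 mm high, on the right; origin at the centre of its underside.
- spanner: a bystander: steel spanner, 190 mm long, near the robot; origin under its middle.
- screwdriver: a bystander: screwdriver with a black grip, 210 mm long, on the left; origin under its middle.
- bit_cup: a bystander: empty black plastic cup, 72 mm across, 75 mm tall, on the right; origin at the centre of its underside.
Mind the look-alikes: they are no part of the job. Several things look just like the pulley: the one meant starts farthest to the robot's left.

How it is judged:
By the outcome, as a careful person would: the job done as asked, in the order asked, and still so for the second after the job is handed in, with the robot touching nothing.
It also fails if it takes over 64 s, if anything falls off the work surface, if the arm or the gripper's body presses on something with over 40 N, if the wrist force passes 120 N, or if a joint passes its speed limit or range.

### The arm

A 6-joint arm with a two-finger parallel gripper is mounted at the origin on the work surface. World frame = base frame: x ahead of the robot, y to its left, z up, the work surface at z = 0. Lengths are in mm, angles in rad, forces in N, time in s.
With the tool pointing down it reaches from about 300 to 775 mm from the base axis. Payload 14.6 kg.
Tool frame: the origin (TCP) lies between the finger pads; the fingertips stand 8 mm ahead of it and the grasp point (between the pads) lies 11 mm behind it; x points along the fingers, y is the direction in which the jaws open and shut, and the axes are right-handed (so a half turn about x gives the same grasp; the last joint's range is limited). The gripper opens to 94 mm and grips with 3 to 60 N. Pads are 16 mm wide; open, the fingers measure 119 mm over their backs; the gripper's body (75 mm by 177 mm) begins 78 mm behind the grasp point.
Start: joints at [-1.224, 0.3, 1.521, -0, 1.321, -0.067], TCP at [221.142, -503.573, 213.446] pointing down, gripper open.
Joint ranges: [-3.03, 3.03], [-0.79, 2.21], [0.23, 2.52], [-1.04, 4.18], [0, 3.07], [-2.55, 2.55]. Speed limits (rad/s): [2.22, 2.22, 2.57, 3.14, 3.14, 3.14].

### API

Orientations are given as [roll, pitch, yaw] about the fixed x, y, z axes, in that order (R = Rz(yaw) Ry(pitch) Rx(roll)).
In Python, from cell import telemetry, camera, calibration, order gives the robot as it stands.
- The arm moves only by the shell command python3 -m handwheel 'ROWS' [FORCE]. ROWS is JSON, a list of rows, each a list of 7 numbers: the turn, a rotation vector about the tool's x, y, z as a fraction of full scale, then the shift along the tool's x, y, z as a fraction of full scale, then the opening, from 0 (shut) to 1 (fully open). A call has 1 to 12 rows; each row is the pose to reach, as a shift and turn from the pose measured when the call began, along the tool's axes at that moment, turning the shorter way round; what a row does not reach only later rows make up. Full scale, the value 1, is 300 mm for a shift and pi rad for a turn. A row lasts 1/8 s, in which the tool goes at most 62.5 mm and 10.7 degrees, less where a joint would pass 70% of its speed; a pose out of reach is approached as far as the arm can. A call with a number of a shift or a turn outside -1 to 1 is refused whole. A call with a gripper value outside its range is refused whole. The fingers move at their own pace and stop on an object; FORCE is the grip in N (left out, the last holds). Time passes only in rows, so rows that repeat a pose let the fingers close. It gives the time, the measured TCP pose, the force and the opening at its end, in the units of the state.
- telemetry.read_state(): the state, without advancing time (a new reading comes with each control period).
- camera(name): name is "scene" or "top" or "wrist"; returns the picture (480x640x3 uint8, red, green, blue); there is no depth.
- calibration(name): a dict with "fov_y" (degrees; the focal length in pixels is half the picture's height over the tangent of half this angle, whatever the lens; pixels are square), "cx", "cy" (the principal point, pixels), "position" and "attitude" of the camera in the world. Camera axes: x right, y down, z forward; pixel columns grow to the right and rows downward; lengths in mm; the calibration is good to about 2 mm. A picture is of the moment at which its call begins: read the wrist's pose just before it. calibration takes no time and is no camera call; for the wrist camera it gives the pose at the moment of the call.
- order.sign_off(): hands the job in, once; it reports no verdict.
The state is a dict: "clock": time; "joints": joint angles; "qd": joint speeds; "effort": joint torques, N m; "eef_pos": TCP position; "eef_rot": TCP orientation; "wrist_force": force on the tool from outside, world axes, zero at the start; "moment": the same for the moment, N m; "finger_gap": finger opening in mm.
Only numpy, scipy, OpenCV 4.12 (cv2) and the standard library are available. Lean on these libraries where they do the work, as an engineer would, in place of code of your own. Each camera call takes 0.05 s, during which the arm holds its last target.

## Working session

There is one attempt and no reset: what is moved stays moved. The work goes in short steps, Python scripts to look and compute and a shell command to move; the robot and the scene stay as the last step left them, time stands still between calls to the robot, and variables do not carry over. Pictures are saved under pics/ and viewed, and the job is handed in when it is done.

```bash
ls; mkdir -p pics
python3 - <<'E'
from cell import telemetry, camera, calibration, order
import cv2
print(telemetry.read_state())
for n in ["scene","top","wrist"]:
    print(n,calibration(n))
    cv2.imwrite(f"pics/{n}0.png",camera(n)[:,:,::-1])
E
```

```text
pics
{'clock': 0.0, 'joints': array([-1.22355276e+00,  3.00475496e-01,  1.52158870e+00,  2.31508503e-06,
        1.32073332e+00, -6.65816233e-02]), 'qd': array([ 0.00060144,  0.00039465, -0.0003086 ,  0.00164031,  0.00046191,
        0.00152916]), 'effort': array([ 9.95276991e-05, -5.31810737e+01, -3.52738774e+01,  7.08598411e-02,
        2.44068395e-02, -1.11511808e-04]), 'eef_pos': array([ 221.07946622, -503.3205472 ,  212.88070466]), 'eef_rot': array([-1.63923906,  1.56959146,  1.9161782 ]), 'wrist_force': array([ 0.04803111,  0.32036584, -0.08035169]), 'moment': array([-0.05325839, -0.00332294, -0.00978478]), 'finger_gap': 94.1028535671028}
scene {'fov_y': 49.514561984881226, 'cx': 322.2352630802424, 'cy': 236.91103538575106, 'position': array([1071.45397279, -416.0148545 , 1133.84127334]), 'attitude': array([-2.56400291, -0.01153015,  0.91300297])}
top {'fov_y': 51.05258829971461, 'cx': 321.46463249133495, 'cy': 241.77031487602628, 'position': array([ 4.05936616e+02, -6.03598642e-01,  1.45281221e+03]), 'attitude': array([-3.03236555, -0.02064   , -1.55440565])}
wrist {'fov_y': 60.486948613157786, 'cx': 327.40452122612555, 'cy': 231.8244806493606, 'position': array([ 287.37615568, -473.81367689,  384.41690228]), 'attitude': array([ 2.88854943e+00,  1.64364057e-03, -1.15679181e+00])}
```

View pics/scene0.png

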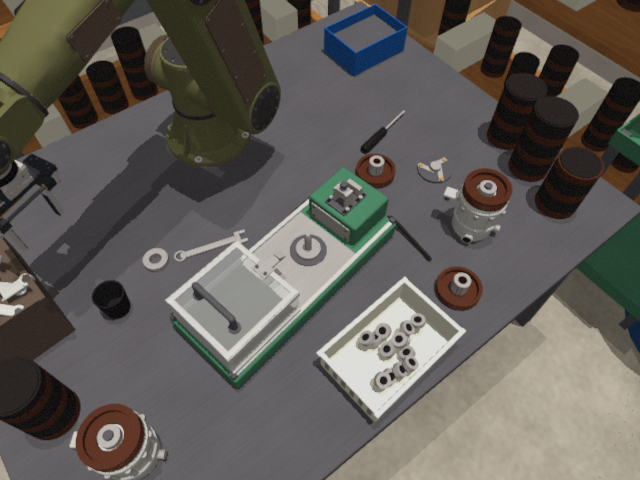

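View pics/top0.png

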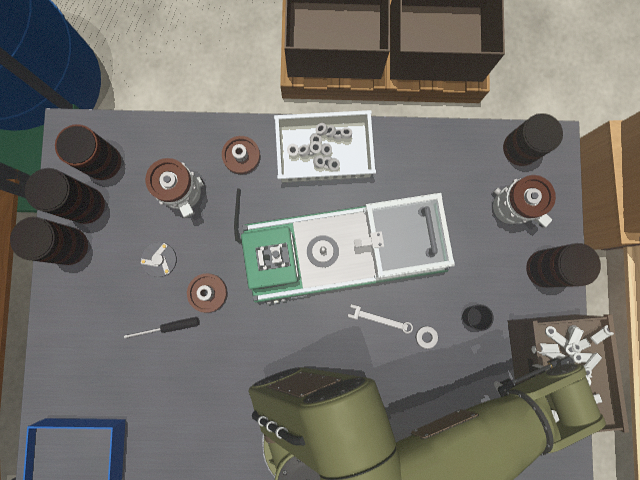

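View pics/wrist0.png

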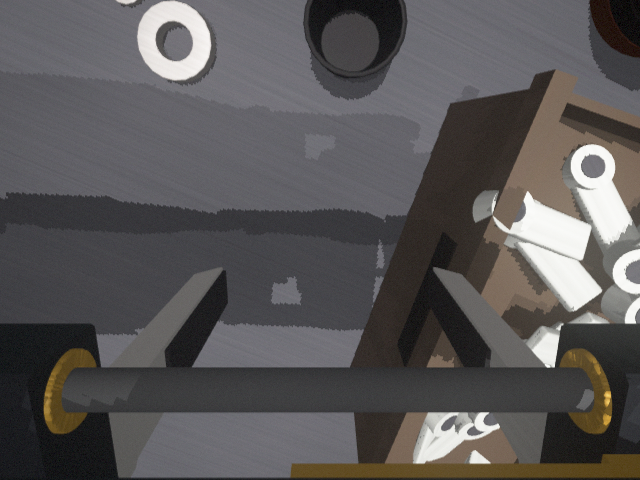

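The top view shows two loose pulleys, at px (207,293) and (240,155). The first is farther left, so it should be the one meant. The spindle is at (322,251), the guard bar at about (429,232) and the latch at (272,257).

```bash
cat > h.py <<'E'
import numpy as np, cv2
from scipy.spatial.transform import Rotation as Rot
from cell import telemetry, camera, calibration
def cam(n):
    c=calibration(n); f=240/np.tan(np.radians(c['fov_y']/2))
    r,p,y=c['attitude']; return c,f,Rot.from_euler('xyz',[r,p,y]).as_matrix(),np.array(c['position'])
def ray(C,px):
    c,f,R,P=C; d=R@np.array([(px[0]-c['cx'])/f,(px[1]-c['cy'])/f,1.]); return P,d
def onz(C,px,z):
    P,d=ray(C,px); return P+d*(z-P[2])/d[2]
def tri(l):
    A=[];b=[]
    for P,d in l:
        d=d/np.linalg.norm(d);M=np.eye(3)-np.outer(d,d);A.append(M);b.append(M@P)
    A=np.vstack(A);b=np.hstack(b);x=np.linalg.lstsq(A,b,rcond=None)[0];return x,np.linalg.norm(A@x-b)
def proj(C,X):
    c,f,R,P=C;q=R.T@(np.array(X)-P);return np.array([c['cx']+f*q[0]/q[2],c['cy']+f*q[1]/q[2]])
E
python3 - <<'E'
from h import *
T=cam('top');S=cam('scene')
t=cv2.imread('pics/top0.png');s=cv2.imread('pics/scene0.png')
def brown(im):
    h=cv2.cvtColor(im,cv2.COLOR_BGR2HSV);return cv2.inRange(h,(0,90,40),(15,255,200))
for n,im,C in(('top',t,T),('scene',s,S)):
    cs,_=cv2.findContours(brown(im),cv2.RETR_EXTERNAL,cv2.CHAIN_APPROX_NONE)
    for c in cs:
        if cv2.contourArea(c)>500:
            e=cv2.fitEllipse(c);print(n,e,onz(C,e[0],22).round(1))
# crops enlarged
def crop(im,x,y,w,h,k,name): cv2.imwrite(f'pics/{name}.png',cv2.resize(im[y:y+h,x:x+w],None,fx=k,fy=k,interpolation=cv2.INTER_CUBIC))
crop(t,180,180,280,130,2.8,'tc');crop(s,160,140,260,240,2.4,'sc')
h=cv2.cvtColor(t,cv2.COLOR_BGR2HSV)
g=cv2.inRange(h,(65,90,30),(95,255,255));g[:, :230]=0;g[:, 470:]=0;g[:185]=0;g[310:]=0
cs,_=cv2.findContours(g,cv2.RETR_EXTERNAL,cv2.CHAIN_APPROX_NONE)
p=np.vstack([c for c in cs if cv2.contourArea(c)>20]);r=cv2.minAreaRect(p);b=cv2.boxPoints(r);print(r,b)
for q in b: print(onz(T,q,60).round(1))
E
```

```text
top ((8.640777587890625, 185.42721557617188), (14.266600608825684, 364.2025146484375), 2.291264533996582) [708.9 870.7  22. ]
top ((533.5350341796875, 195.67893981933594), (39.803401947021484, 42.53106689453125), 120.26982116699219) [ 710.2 -644.5   22. ]
top ((166.76376342773438, 179.14971923828125), (40.87786102294922, 42.226810455322266), 77.39888763427734) [736.8 421.8  22. ]
top ((239.6754913330078, 153.88583374023438), (34.72281265258789, 35.959388732910156), 56.848384857177734) [816.2 214.7  22. ]
top ((599.9317626953125, 197.68301391601562), (37.83378601074219, 142.37118530273438), 173.5580596923828) [ 708.3 -840.4   22. ]
top ((76.26643371582031, 145.11985778808594), (40.79375457763672, 42.35479736328125), 80.69769287109375) [831.7 687.3  22. ]
top ((630.9157104492188, 172.838134765625), (17.13251495361328, 142.87945556640625), 179.53466796875) [ 784.7 -936.1   22. ]
top ((382.4862976074219, 90.25247192382812), (22.355239868164062, 189.28184509277344), 91.75141143798828) [1019.4 -201.4   22. ]
scene ((109.37781524658203, 437.52178955078125), (61.656089782714844, 71.285552978
[... 500 characters left out ...]
 83.79788208007812), 114.96934509277344) [758.3 805.2  22. ]
scene ((488.85101318359375, 73.64673614501953), (41.568077087402344, 54.779541015625), 33.48485565185547) [333.9 848.7  22. ]
scene ((600.0148315429688, 27.483482360839844), (56.63685989379883, 146.50770568847656), 113.750732421875) [ 402.4 1342.8   22. ]
scene ((425.0861511230469, 21.58990478515625), (33.988162994384766, 55.108009338378906), 8.580439567565918) [ 11.3 874.8  22. ]Traceback (most recent call last):
  File "<stdin>", line 17, in <module>
    return _nx.concatenate(arrs, 0, dtype=dtype, casting=casting)
           ~~~~~~~~~~~~~~~^^^^^^^^^^^^^^^^^^^^^^^^^^^^^^^^^^^^^^^
ValueError: need at least one array to concatenate
```

View pics/tc.png

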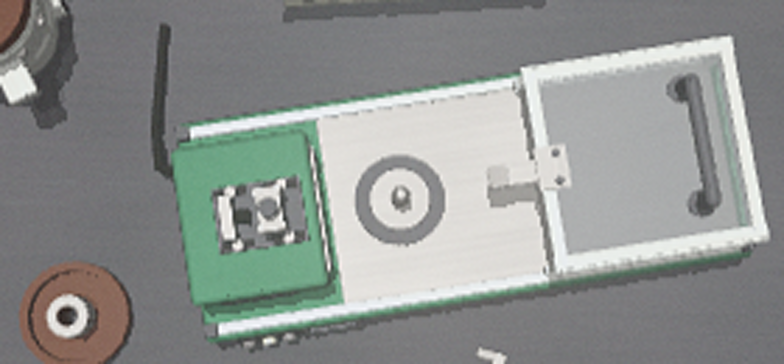

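View pics/sc.png

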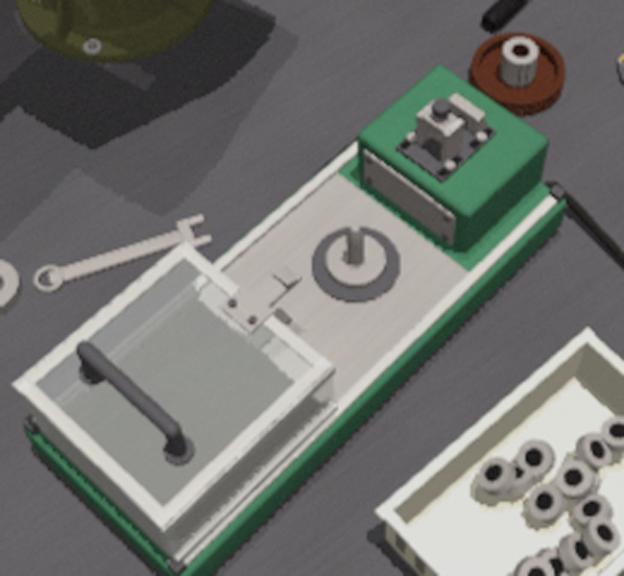

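Run:
```python
from h import *
T=cam('top');S=cam('scene')
t=cv2.imread('pics/top0.png');s=cv2.imread('pics/scene0.png')
for n,a,b,z in [('hub',(203.9,292.9),(376.7,160),52),('tip',(322.9,250),(307.9,235.8),128),('flange',(322.9,251.1),(308.3,250.4),72),('barA',(424.6,211.4),(235,325.4),193),('barB',(431.4,252.5),(197.5,285.8),193)]:
    x,e=tri([ray(T,a),ray(S,b)]);print(n,x.round(1),round(e,1),'top',onz(T,a,z).round(1),'scene',onz(S,b,z).round(1))
# pulley rim: hsv there
h=cv2.cvtColor(t,cv2.COLOR_BGR2HSV);print(h[290,218],h[260,250],h[293,192])
def big(m,im,C,z,lo,hi,win,nm):
    m=m.copy();k=np.zeros_like(m);x0,y0,x1,y1=win;k[y0:y1,x0:x1]=m[y0:y1,x0:x1]
    cs,_=cv2.findContours(k,cv2.RETR_EXTERNAL,cv2.CHAIN_APPROX_NONE)
    c=max(cs,key=cv2.contourArea);print(nm,cv2.contourArea(c))
    P=np.array([onz(C,q[0],z)[:2] for q in c],np.float32);(cx,cy),r=cv2.minEnclosingCircle(P);el=cv2.fitEllipse(P)
    print('  circle',cx,cy,r,'ell',el); return P
for im,C,w,nm in((t,T,(180,265,235,320),'rimtop'),(s,S,(345,140,405,195),'rimscene')):
    b,g,r=[im[:,:,i].astype(int) for i in range(3)]
    m=((r>g*1.4)&(r>40)).astype(np.uint8)*255
    big(m,im,C,22,0,0,w,nm)
# bed outline from green+whatever: minAreaRect not on warped; use headstock top z=135 green
for im,C,w,nm in((t,T,(240,215,305,295),'headtop'),):
    b,g,r=[im[:,:,i].astype(int) for i in range(3)]
    m=((g>r*1.4)&(g>70)).astype(np.uint8)*255
    P=big(m,im,C,135,0,0,w,nm);print(cv2.minAreaRect(P))
```

```text
hub [412.8 295.8  54.3] 1.9 top [412.  295.2  52. ] scene [412.  298.5  52. ]
tip [531.6 -28.5 119. ] 2.4 top [529.8 -29.7 128. ] scene [537.3 -30.5 128. ]
flange [534.1 -29.9  58.8] 2.3 top [532. -31.  72.] scene [541.6 -33.3  72. ]
barA [ 635.1 -290.8  158.4] 5.0 top [ 627.3 -286.1  193. ] scene [ 652.5 -292.3  193. ]
barB [ 524.3 -305.3  178.2] 1.5 top [ 522.4 -302.7  193. ] scene [ 533.3 -306.1  193. ]
[  7  84 139] [ 73  85 165] [  8  86 139]
rimtop 0.0Traceback (most recent call last):
  File "<stdin>", line 17, in <module>
  File "<stdin>", line 12, in big
cv2.error: OpenCV(4.12.0) /io/opencv/modules/imgproc/src/shapedescr.cpp:361: error: (-201:Incorrect size of input array) There should be at least 5 points to fit the ellipse in function 'fitEllipseNoDirect'
```

```bash
cat >> h.py <<'E'
def tool(st=None):
    st=st or telemetry.read_state(); return np.array(st['eef_pos']),Rot.from_euler('xyz',st['eef_rot']).as_matrix()
def cmd(target,yaw=None,st=None):
    """shift (fraction) and turn (fraction) from the present pose to target, tool down, jaw axis at world yaw"""
    p,R=tool(st);s=R.T@(np.array(target)-p)/300
    if yaw is None:return s.round(4)
    best=None
    for k in(0,np.pi):
        j=np.array([np.cos(yaw+k),np.sin(yaw+k),0]);x=np.array([0,0,-1.]);G=np.c_[x,j,np.cross(x,j)]
        w=Rot.from_matrix(R.T@G).as_rotvec()/np.pi
        print('turn',w.round(4),'shift',s.round(4))
E
python3 - <<'E'
from h import *
p,R=tool();print(R.round(3))
c=calibration('wrist');print('cam in tool',(R.T@(c['position']-p)).round(1)); print((R.T@cam('wrist')[2]).round(3))
cmd([412,150,215],np.radians(9))
cmd([412,295,215],np.radians(9))
T=cam('top');S=cam('scene')
t=cv2.imread('pics/top0.png');s=cv2.imread('pics/scene0.png')
def fit(m,C,z,win,nm):
    k=np.zeros_like(m);x0,y0,x1,y1=win;k[y0:y1,x0:x1]=m[y0:y1,x0:x1]
    cs,_=cv2.findContours(k,cv2.RETR_EXTERNAL,cv2.CHAIN_APPROX_NONE)
    c=max(cs,key=cv2.contourArea);P=np.array([onz(C,q[0],z)[:2] for q in c],np.float32)
    print(nm,'circ',cv2.minEnclosingCircle(P),'ell',cv2.fitEllipse(P),'rect',cv2.minAreaRect(P));return P
hs=[cv2.cvtColor(i,cv2.COLOR_BGR2HSV) for i in(t,s)]
for i,C,z,w,n,lo,hi in[(0,T,22,(180,265,235,320),'rimtop',(0,60,40),(15,255,255)),(1,S,22,(345,140,405,195),'rimsc',(0,60,30),(15,255,255)),
 (0,T,135,(236,222,302,290),'headtop',(65,75,140),(80,255,255)),(0,T,22,(215,130,265,180),'rim2top',(0,60,40),(15,255,255)),(1,S,22,(430,260,490,315),'rim2sc',(0,60,30),(15,255,255))]:
    fit(cv2.inRange(hs[i],lo,hi),C,z,w,n)
E
```

```text
[[-0.     0.402 -0.916]
 [ 0.001 -0.916 -0.402]
 [-1.    -0.001 -0.   ]]
cam in tool [-171.5   -0.6  -72.6]
[[ 0.001 -0.25   0.968]
 [ 1.     0.    -0.   ]
 [-0.     0.968  0.25 ]]
turn [-4.183e-01 -2.000e-04  2.000e-04] shift [-0.005  -1.7384 -1.4583]
turn [5.817e-01 3.000e-04 2.000e-04] shift [-0.005  -1.7384 -1.4583]
turn [-4.183e-01 -2.000e-04  2.000e-04] shift [-0.0046 -2.181  -1.6526]
turn [5.817e-01 3.000e-04 2.000e-04] shift [-0.0046 -2.181  -1.6526]
rimtop circ ((413.3791809082031, 294.71624755859375), 56.08526611328125) ell ((413.43927001953125, 295.06988525390625), (106.07933807373047, 109.20118713378906), 177.3994598388672) rect ((412.4920349121094, 294.2149658203125), (106.94403076171875, 109.43256378173828), 2.6009435653686523)
rimsc circ ((419.96710205078125, 292.5419616699219), 61.954078674316406) ell ((418.2334899902344, 293.5865783691406), (107.34878540039062, 119.60511779785156), 63.91933822631836) rect ((417.5993957519531, 296.1871643066406), (113.62533569335938, 110.75159454345703), 13.997147560119629)
headtop circ ((512.8104248046875, 107.34178924560547), 99.82949829101562) ell ((514.2887573242188, 111.4448471069336), (147.6740264892578, 178.1363983154297), 88.76399993896484) rect ((512.4705200195312, 107.86683654785156), (152.70404052734375, 137.73617553710938), 10.158105850219727)
rim2top circ ((815.0573120117188, 212.8380584716797), 56.343727111816406) ell ((815.3712768554688, 213.10397338867188), (106.97249603271484, 110.15135192871094), 102.8011245727539) rect ((814.6690673828125, 212.29782104492188), (110.56108093261719, 107.46831512451172), 1.713531732559204)
rim2sc circ ((817.6178588867188, 208.89768981933594), 60.40828323364258) ell ((818.8976440429688, 209.49700927734375), (109.22277069091797, 119.59561920166016), 19.716846466064453) rect ((818.6989135742188, 209.09671020507812), (109.02906799316406, 119.69508361816406), 20.670629501342773)
```

```bash
python3 -m handwheel '[[-0.04,0,0,0,-0.13,-0.1,1],[-0.09,0,0,0,-0.28,-0.21,1],[-0.14,0,0,0,-0.43,-0.33,1],[-0.19,0,0,0,-0.58,-0.44,1],[-0.24,0,0,0,-0.73,-0.55,1],[-0.29,0,0,0,-0.88,-0.67,1],[-0.34,0,0,0,-1,-0.76,1],[-0.38,0,0,0,-1,-0.76,1],[-0.4183,0,0,0,-1,-0.76,1]]' 40
python3 -c "
from h import *
cmd([412,295,215],np.radians(9.5))"
```

```text
clock: 1.27
eef_pos: [309.3, -136.5, 213.3]
eef_rot: [3.126, 1.57, 1.719]
wrist_force: [0.0, 0.3, 0.6]
finger_gap: 93.9
turn [-0.001  -0.0002 -0.    ] shift [-0.0046  0.5709 -1.3637]
turn [ 9.99e-01 -0.00e+00  3.00e-04] shift [-0.0046  0.5709 -1.3637]
```

```bash
python3 -c "
from h import *
cmd([535,-60,260],np.radians(9.5))"
```

```text
turn [-0.001  -0.0002 -0.    ] shift [-0.1554  0.7837 -0.1296]
turn [ 9.99e-01 -0.00e+00  3.00e-04] shift [-0.1554  0.7837 -0.1296]
```

```bash
python3 -m handwheel '[[0,0,0,-0.06,0.1,-0.02,1],[0,0,0,-0.12,0.25,-0.04,1],[0,0,0,-0.155,0.42,-0.07,1],[0,0,0,-0.155,0.6,-0.1,1],[0,0,0,-0.155,0.74,-0.13,1],[0,0,0,-0.155,0.784,-0.13,1],[0,0,0,-0.155,0.784,-0.13,1],[0,0,0,-0.155,0.784,-0.13,1]]'
python3 - <<'E'
from h import *
import pickle
C=cam('wrist');im=camera('wrist');cv2.imwrite('pics/w1.png',im[:,:,::-1]);pickle.dump(C,open('w1.pkl','wb'))
st=telemetry.read_state();print(st['qd'].round(3),st['eef_pos'])
print(proj(C,[531,-30,72]),proj(C,[531,-30,128]))
E
```

```text
clock: 2.28
eef_pos: [534.3, -60.4, 260.1]
eef_rot: [3.011, 1.57, 1.602]
wrist_force: [0.4, -0.3, -0.3]
finger_gap: 93.8
[ 0.001 -0.    -0.006  0.002 -0.     0.002] [534.29916769 -60.41743734 260.27534608]
[329.45922856 176.1630973 ] [329.84311182 185.13666756]
```

View pics/w1.png

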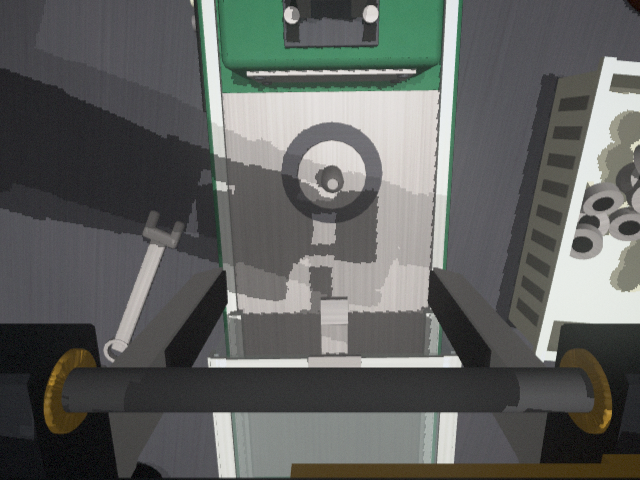

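Run:
```python
from h import *
import pickle
C=pickle.load(open('w1.pkl','rb'));im=cv2.imread('pics/w1.png')
print('tip',onz(C,(333,184),128).round(1))
c=im[110:235,270:395];cv2.imwrite('pics/w1c.png',cv2.resize(c,None,fx=4.5,fy=4.5,interpolation=cv2.INTER_CUBIC))
# rails: white inner/outer edges at rows via sub-thresholds
for y in(100,130,260,300):
    r=im[y].astype(int);g=r[:,1]-r[:,2]
    print(y,[ (x,r[x].tolist()) for x in range(196,232,4)])
h=cv2.cvtColor(im,cv2.COLOR_BGR2HSV)
g=cv2.inRange(h,(65,80,30),(90,255,255))
for y in(20,40,110,150,200,230,260):
    x=np.where(g[y,180:480])[0]+180
    if len(x):print(y,x[0],x[-1],onz(C,(x[0],y),60).round(1),onz(C,(x[-1],y),60).round(1))
```

```text
tip [533.2 -28.8 128. ]
100 [(196, [93, 89, 90]), (200, [99, 94, 94]), (204, [55, 59, 55]), (208, [102, 130, 82]), (212, [232, 236, 233]), (216, [232, 234, 234]), (220, [228, 232, 229]), (224, [199, 200, 208]), (228, [201, 201, 208])]
130 [(196, [86, 80, 82]), (200, [83, 77, 81]), (204, [88, 84, 83]), (208, [76, 96, 59]), (212, [204, 209, 208]), (216, [207, 212, 212]), (220, [208, 212, 212]), (224, [102, 104, 104]), (228, [184, 189, 192])]
260 [(196, [96, 91, 91]), (200, [93, 88, 88]), (204, [92, 88, 86]), (208, [92, 88, 90]), (212, [61, 53, 57]), (216, [60, 57, 57]), (220, [59, 79, 48]), (224, [107, 109, 109]), (228, [107, 110, 110])]
300 [(196, [82, 83, 84]), (200, [63, 64, 66]), (204, [28, 32, 30]), (208, [24, 26, 23]), (212, [29, 30, 30]), (216, [31, 30, 34]), (220, [34, 32, 33]), (224, [31, 33, 35]), (228, [225, 230, 229])]
20 198 461 [403.6  77.7  60. ] [617.3 112.7  60. ]
40 200 459 [406.6  62.8  60. ] [619.3  97.6  60. ]
110 206 455 [416.5   7.8  60. ] [629.3  42.6  60. ]
150 210 452 [423.  -25.7  60. ] [634.8   9.   60. ]
200 214 449 [430.7 -69.9  60. ] [642.7 -35.2  60. ]
230 216 447 [435.2 -97.8  60. ] [647.5 -63.1  60. ]
260 219 446 [ 440.8 -126.7   60. ] [653.4 -91.9  60. ]
```

View pics/w1c.png

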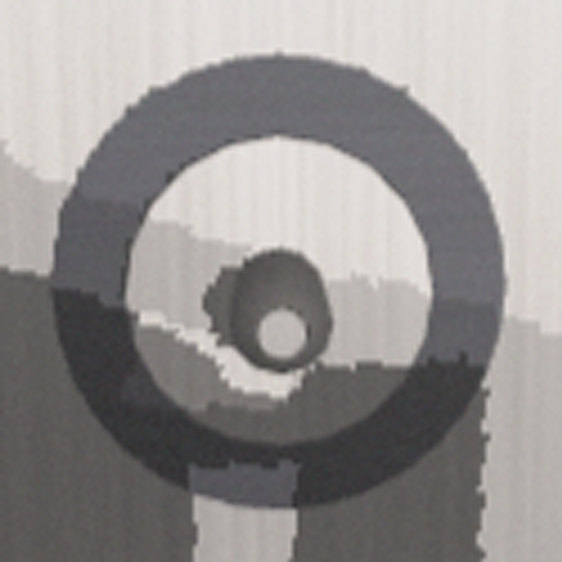

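Run:
```python
from h import *
import pickle
C=pickle.load(open('w1.pkl','rb'))
f=onz(C,(332.3,174.4),72);print('flange',f.round(1),'tip',onz(C,(332.9,184),128).round(1),'ring86',onz(C,(332.0,172.6),60).round(1))
u=np.array([np.cos(np.radians(10.1)),np.sin(np.radians(10.1))]);v=np.array([-u[1],u[0]])
for L,Rr in(([416.5,7.8],[629.3,42.6]),([430.7,-69.9],[642.7,-35.2])):
    print((np.array(L)-f[:2])@u,(np.array(Rr)-f[:2])@u)
p=f[:2]
cmd([412.5,295,220],np.radians(10.1))
```

```text
flange [533.2 -28.1  72. ] tip [533.1 -28.8 128. ] ring86 [533.  -27.9  60. ]
-108.58976581833787 107.01527294822336
-108.23581528004827 106.5640842699243
turn [-0.0046 -0.0002 -0.0001] shift [ 0.1348 -0.2097 -1.2346]
turn [ 9.954e-01 -2.000e-04  2.000e-04] shift [ 0.1348 -0.2097 -1.2346]
```

```bash
python3 -m handwheel '[[-0.0046,0,0,0,-0.03,-0.12,1],[-0.0046,0,0,0,-0.07,-0.3,1],[-0.0046,0,0,0,-0.11,-0.5,1],[-0.0046,0,0,0,-0.15,-0.7,1],[-0.0046,0,0,0.02,-0.19,-0.88,1],[-0.0046,0,0,0.06,-0.21,-1,1],[-0.0046,0,0,0.1,-0.21,-1,1]]'
python3 -c "
from h import *
cmd([412.5,295,200],np.radians(10.1))"
```

```text
clock: 3.2
eef_pos: [422.7, 226.6, 230.5]
eef_rot: [2.14, 1.569, 0.748]
wrist_force: [-0.1, 0.1, -0.7]
finger_gap: 94.1
turn [ 0.0008 -0.0003 -0.0004] shift [ 0.1017  0.007  -0.2303]
turn [-9.992e-01  7.000e-04 -4.000e-04] shift [ 0.1017  0.007  -0.2303]
```

```bash
python3 -m handwheel '[[0,0,0,0.05,0,-0.12,0.9],[0,0,0,0.1,0.007,-0.2,0.9],[0,0,0,0.1,0.007,-0.23,0.9],[0,0,0,0.1,0.007,-0.23,0.9],[0,0,0,0.1,0.007,-0.23,0.9]]'
python3 - <<'E'
from h import *
import pickle
C=cam('wrist');im=camera('wrist')[:,:,::-1].copy();cv2.imwrite('pics/w2.png',im);pickle.dump(C,open('w2.pkl','wb'))
st=telemetry.read_state();print(st['qd'].round(3),st['eef_pos'])
print(proj(C,[412.5,295,52]))
h=cv2.cvtColor(im,cv2.COLOR_BGR2HSV);m=cv2.inRange(h,(0,60,25),(18,255,255));m[320:]=0
cs,_=cv2.findContours(m,cv2.RETR_EXTERNAL,cv2.CHAIN_APPROX_NONE);c=max(cs,key=cv2.contourArea);e=cv2.fitEllipse(c)
P=np.array([onz(C,q[0],22)[:2] for q in c],np.float32);print('rim',cv2.minEnclosingCircle(P),cv2.fitEllipse(P))
E
```

```text
clock: 3.82
eef_pos: [413.0, 294.1, 201.2]
eef_rot: [2.004, 1.568, 0.611]
wrist_force: [0.3, -0.9, 0.7]
finger_gap: 84.6
[ 0.005  0.003  0.001  0.002 -0.001  0.004] [412.93484739 294.1692318  201.16132002]
[326.68477832 219.12125152]
rim ((412.446044921875, 297.37255859375), 55.13529968261719) ((412.4263000488281, 297.3113098144531), (108.66217041015625, 108.98332977294922), 172.47828674316406)
```

View pics/w2.png

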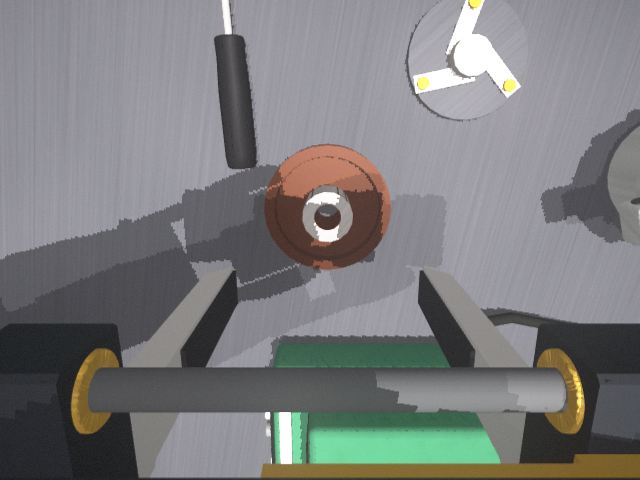

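Run:
```python
from h import *
import pickle
C=pickle.load(open('w2.pkl','rb'));im=cv2.imread('pics/w2.png')
cv2.imwrite('pics/w2c.png',cv2.resize(im[170:260,280:380],None,fx=6,fy=6,interpolation=cv2.INTER_CUBIC))
cmd([412.4,297,35],np.radians(10.1))
cmd([412.4,297,70],np.radians(10.1))
```

```text
turn [ 0.0005 -0.0003 -0.0007] shift [ 0.5539 -0.0014 -0.009 ]
turn [-9.995e-01  1.200e-03 -5.000e-04] shift [ 0.5539 -0.0014 -0.009 ]
turn [ 0.0005 -0.0003 -0.0007] shift [ 0.4372 -0.0011 -0.0091]
turn [-9.995e-01  1.200e-03 -5.000e-04] shift [ 0.4372 -0.0011 -0.0091]
```

View pics/w2c.png

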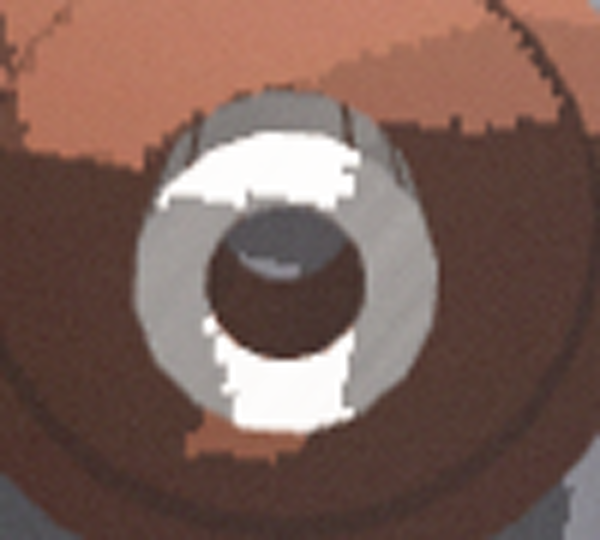

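```bash
python3 -m handwheel '[[0,0,0,0.15,0,-0.008,0.8],[0,0,0,0.3,-0.001,-0.008,0.75],[0,0,0,0.42,-0.001,-0.008,0.75],[0,0,0,0.5,-0.001,-0.008,0.75],[0,0,0,0.553,-0.001,-0.008,0.75],[0,0,0,0.553,-0.001,-0.008,0.75],[0,0,0,0.553,-0.001,-0.008,0.6],[0,0,0,0.553,-0.001,-0.008,0.45],[0,0,0,0.553,-0.001,-0.008,0.3],[0,0,0,0.553,-0.001,-0.008,0.3],[0,0,0,0.553,-0.001,-0.008,0.3]]' 40
```

```text
clock: 5.25
eef_pos: [412.7, 296.8, 35.6]
eef_rot: [2.019, 1.568, 0.627]
wrist_force: [-1.0, -0.6, 5.4]
finger_gap: 38.5
```

```bash
python3 -m handwheel '[[0,0,0,-0.04,0,0,0.3],[0,0,0,-0.12,0,0,0.3],[0,0,0,-0.25,0,0,0.3],[0,0,0,-0.4,0,0,0.3],[0,0,0,-0.55,0,0,0.3],[0,0,0,-0.7,0,0,0.3],[0,0,0,-0.76,0,0,0.3],[0,0,0,-0.76,0,0,0.3],[0,0,0,-0.76,0,0,0.3]]' 40
python3 - <<'E'
from h import *
import pickle
C=cam('wrist');im=camera('wrist')[:,:,::-1].copy();cv2.imwrite('pics/w3.png',im);pickle.dump(C,open('w3.pkl','wb'))
st=telemetry.read_state();print(st['qd'].round(3),st['eef_pos'],st['wrist_force'])
p,R=tool(st);print(proj(C,p+R@[-17,0,0]))
cmd([532.8,-28.5,262],np.radians(10.1))
E
```

```text
clock: 6.38
eef_pos: [411.7, 296.1, 262.5]
eef_rot: [2.132, 1.57, 0.739]
wrist_force: [-0.5, -0.0, -5.4]
finger_gap: 38.8
[-0.     0.002 -0.003  0.001  0.002 -0.001] [411.72176546 296.12436569 262.35481528] [-0.88351836  0.07052714 -3.74740339]
[327.76445777 310.79602025]
turn [ 0.0005 -0.0001 -0.0002] shift [8.0000e-04 2.0580e-01 1.1364e+00]
turn [-9.995e-01  3.000e-04 -2.000e-04] shift [8.0000e-04 2.0580e-01 1.1364e+00]
```

View pics/w3.png

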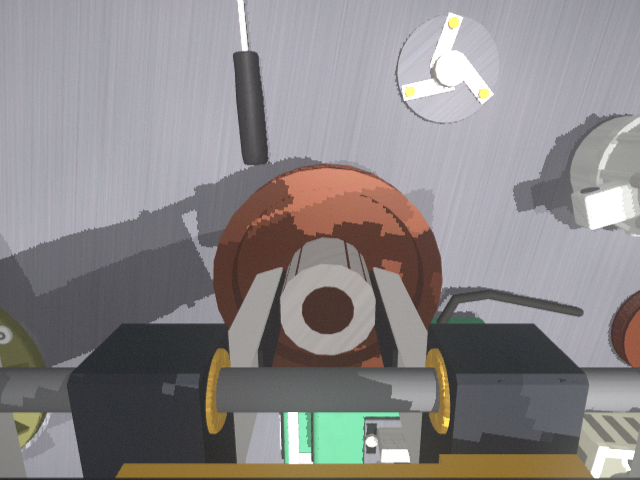

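```bash
python3 -m handwheel '[[0,0,0,0,0.02,0.08,0.3],[0,0,0,0,0.05,0.25,0.3],[0,0,0,0,0.09,0.42,0.3],[0,0,0,0,0.12,0.6,0.3],[0,0,0,0,0.16,0.78,0.3],[0,0,0,0,0.2,0.92,0.3],[0,0,0,0,0.206,1,0.3],[0,0,0,0,0.206,1,0.3]]' 40
python3 -c "
from h import *
cmd([533.1,-28.5,180],np.radians(10.1))"
```

```text
clock: 7.42
eef_pos: [525.5, 10.5, 260.9]
eef_rot: [-2.042, 1.569, 2.846]
wrist_force: [0.6, 0.7, -4.5]
finger_gap: 38.8
turn [-0.0002 -0.0003  0.0005] shift [0.2697 0.0026 0.1327]
turn [9.998e-01 8.000e-04 4.000e-04] shift [0.2697 0.0026 0.1327]
```

```bash
python3 -m handwheel '[[0,0,0,0,0.0026,0.06,0.3],[0,0,0,0,0.0026,0.11,0.3],[0,0,0,0.06,0.0026,0.1327,0.3],[0,0,0,0.15,0.0026,0.1327,0.3],[0,0,0,0.24,0.0026,0.1327,0.3],[0,0,0,0.27,0.0026,0.1327,0.3],[0,0,0,0.27,0.0026,0.1327,0.3],[0,0,0,0.27,0.0026,0.1327,0.3]]' 40
python3 - <<'E'
from h import *
import pickle
for n in('scene','wrist'):
    im=camera(n)[:,:,::-1].copy();cv2.imwrite(f'pics/{n}4.png',im if n=='wrist' else cv2.resize(im[150:330,220:420],None,fx=3.2,fy=3.2,interpolation=cv2.INTER_CUBIC))
st=telemetry.read_state();print(st['qd'].round(3),st['eef_pos'],st['wrist_force'])
cmd([533.1,-28.5,107.6],np.radians(10.1))
E
```

```text
clock: 8.43
eef_pos: [533.6, -28.6, 181.1]
eef_rot: [3.078, 1.57, 1.683]
wrist_force: [0.2, -0.9, -4.7]
finger_gap: 38.6
[ 0.002  0.001  0.006 -0.    -0.002 -0.001] [533.47342473 -28.56203251 180.85772824] [ 7.27434660e-02  8.42315322e-04 -3.68753474e+00]
turn [-0.0002 -0.0001  0.0001] shift [ 0.2442 -0.0011 -0.0003]
turn [9.998e-01 1.000e-04 2.000e-04] shift [ 0.2442 -0.0011 -0.0003]
```

View pics/scene4.png

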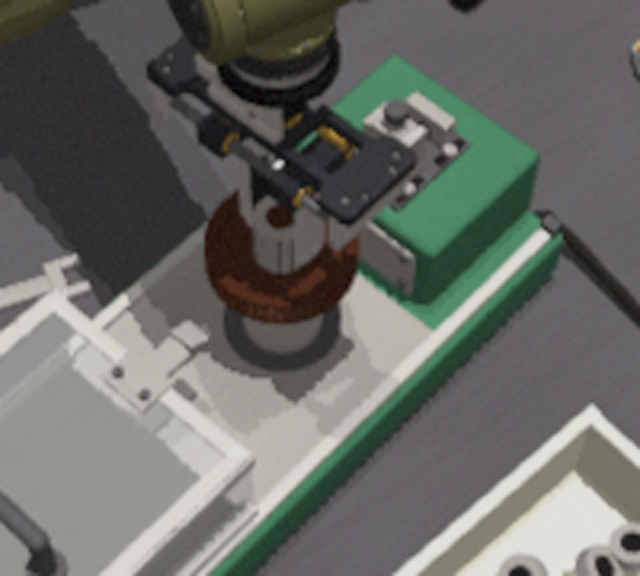

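View pics/wrist4.png

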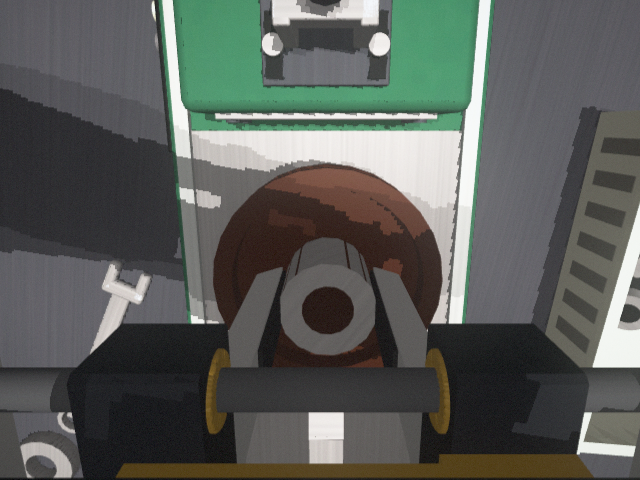

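The pulley hangs square over the spindle, with the hub still centred in the wrist view at (328,310). Next I lower it in small steps and watch the force.

```bash
python3 -m handwheel '[[0,0,0,0.02,-0.001,0,0.3],[0,0,0,0.035,-0.001,0,0.3],[0,0,0,0.05,-0.001,0,0.3],[0,0,0,0.065,-0.001,0,0.3],[0,0,0,0.08,-0.001,0,0.3],[0,0,0,0.095,-0.001,0,0.3],[0,0,0,0.11,-0.001,0,0.3],[0,0,0,0.11,-0.001,0,0.3]]' 40
```

```text
clock: 9.52
eef_pos: [533.0, -28.6, 147.5]
eef_rot: [-2.23, 1.57, 2.658]
wrist_force: [0.4, 0.1, -4.2]
finger_gap: 39.1
```

```bash
python3 -m handwheel '[[0,0,0,0.01,0,0,0.3],[0,0,0,0.02,0,0,0.3],[0,0,0,0.03,0,0,0.3],[0,0,0,0.03,0,0,0.3]]' 40; python3 -c "
from h import *
print(telemetry.read_state()['wrist_force'],telemetry.read_state()['moment'])
cmd([533.1,-28.5,108.6],np.radians(10.1))"
```

```text
clock: 10.02
eef_pos: [532.9, -28.6, 138.2]
eef_rot: [-2.102, 1.569, 2.786]
wrist_force: [0.0, -0.7, -4.5]
finger_gap: 38.9
[ 0.04062444 -0.66903051 -4.46607588] [ 0.00166511 -0.11599402 -0.03292346]
turn [-0.0002 -0.0002  0.0004] shift [ 0.0988  0.0008 -0.    ]
turn [9.998e-01 6.000e-04 4.000e-04] shift [ 0.0988  0.0008 -0.    ]
```

```bash
python3 -m handwheel '[[0,0,0,0.012,0,0,0.3],[0,0,0,0.026,0,0,0.3],[0,0,0,0.04,0,0,0.3],[0,0,0,0.054,0,0,0.3],[0,0,0,0.068,0,0,0.3],[0,0,0,0.08,0,0,0.3],[0,0,0,0.088,0,0,0.3],[0,0,0,0.088,0,0,0.3]]' 40
```

```text
clock: 11.02
eef_pos: [532.8, -28.6, 111.7]
eef_rot: [-2.083, 1.569, 2.805]
wrist_force: [-0.1, 0.4, -4.9]
finger_gap: 38.7
```

```bash
python3 -m handwheel '[[0,0,0,0.003,0,0,0.3],[0,0,0,0.005,0,0,0.3],[0,0,0,0.005,0,0,0.3]]' 40
```

```text
clock: 11.4
eef_pos: [532.8, -28.5, 110.2]
eef_rot: [-2.09, 1.569, 2.798]
wrist_force: [0.6, -0.3, -4.5]
finger_gap: 38.6
```

```bash
python3 -m handwheel '[[0,0,0,0.003,0,0,0.3],[0,0,0,0.006,0,0,0.3],[0,0,0,0.006,0,0,0.3]]' 40
```

```text
clock: 11.78
eef_pos: [532.8, -28.5, 108.3]
eef_rot: [-2.062, 1.569, 2.827]
wrist_force: [-0.1, -0.3, -5.1]
finger_gap: 38.6
```

```bash
python3 -m handwheel '[[0,0,0,0.002,0,0,0.3],[0,0,0,0.003,0,0,0.3],[0,0,0,0.003,0,0,0.3]]' 40
```

```text
clock: 12.15
eef_pos: [532.8, -28.6, 107.7]
eef_rot: [-2.054, 1.569, 2.834]
wrist_force: [-3.3, 0.0, 1.4]
finger_gap: 38.6
```

The touch came at TCP z 107.7, just where seating was predicted. Releasing now.

```bash
python3 -m handwheel '[[0,0,0,0,0,0,0.45],[0,0,0,0,0,0,0.55],[0,0,0,0,0,0,0.65],[0,0,0,0,0,0,0.7],[0,0,0,0,0,0,0.7],[0,0,0,-0.03,0,0,0.7],[0,0,0,-0.1,0,0,0.7],[0,0,0,-0.2,0,0,0.7],[0,0,0,-0.33,0,0,0.7],[0,0,0,-0.46,0,0,0.6],[0,0,0,-0.5,0,0,0.6],[0,0,0,-0.5,0,0,0.6]]' 40
python3 - <<'E'
from h import *
import pickle
C=cam('wrist');im=camera('wrist')[:,:,::-1].copy();cv2.imwrite('pics/w5.png',im);pickle.dump(C,open('w5.pkl','wb'))
im=camera('scene')[:,:,::-1].copy();cv2.imwrite('pics/s5.png',cv2.resize(im[130:390,150:430],None,fx=2.3,fy=2.3,interpolation=cv2.INTER_CUBIC))
st=telemetry.read_state();print(st['eef_pos'],st['wrist_force'])
print(proj(C,[532.9,-28.5,124]),proj(C,[532.9,-28.5,128]))
cmd([569,-330,259],np.radians(10.1))
E
```

```text
clock: 13.65
eef_pos: [533.1, -28.7, 257.8]
eef_rot: [-2.21, 1.57, 2.678]
wrist_force: [0.3, -0.4, -0.4]
finger_gap: 56.5
[532.62513672 -28.60310191 256.31630188] [-0.74000775 -0.07385953 -0.3444953 ]
[327.48800029 224.52286288] [327.48621386 225.75756405]
turn [-0.0002 -0.0004  0.001 ] shift [-0.0101 -0.0563  1.0104]
turn [9.998e-01 1.600e-03 6.000e-04] shift [-0.0101 -0.0563  1.0104]
```

View pics/w5.png

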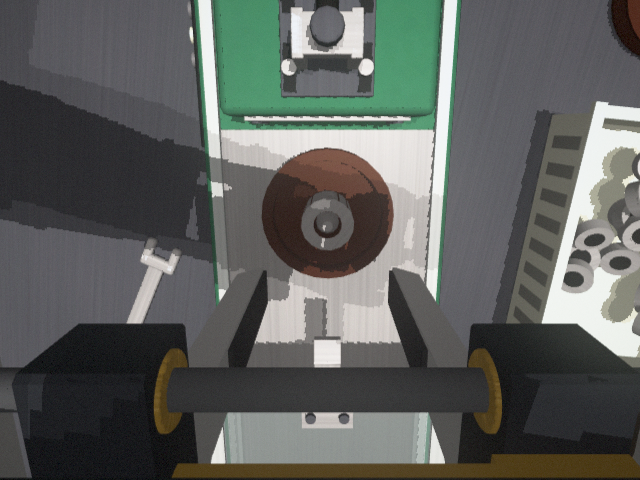

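View pics/s5.png

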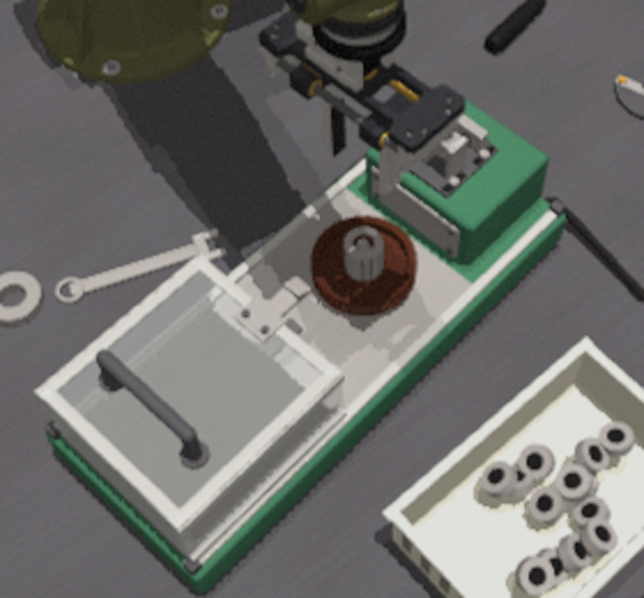

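```bash
python3 -m handwheel '[[0,0,0,0,0,0.08,0.3],[0,0,0,0,0,0.22,0],[0,0,0,0,0,0.4,0],[0,0,0,0,0,0.58,0],[0,0,0,0,0,0.76,0],[0,0,0,0,0,0.92,0],[0,0,0,0,0,1,0],[0,0,0,0,0,1,0],[0,0,0,0,0,1,0],[0,0,0,0,0,1,0]]' 20
python3 - <<'E'
from h import *
import pickle
C=cam('wrist');im=camera('wrist')[:,:,::-1].copy();cv2.imwrite('pics/w6.png',im);pickle.dump(C,open('w6.pkl','wb'))
st=telemetry.read_state();print(st['eef_pos'],st['wrist_force'],st['finger_gap'])
print(proj(C,[579,-291,193]))
E
```

```text
clock: 15.0
eef_pos: [585.2, -322.9, 256.0]
eef_rot: [-1.977, 1.567, 2.912]
wrist_force: [-0.8, -0.3, 0.6]
finger_gap: 0.5
[ 585.21493407 -323.04509461  256.11470772] [-0.48151039 -0.23330607  0.684944  ] 0.47447847694981377
[327.12488951 198.5727998 ]
```

View pics/w6.png

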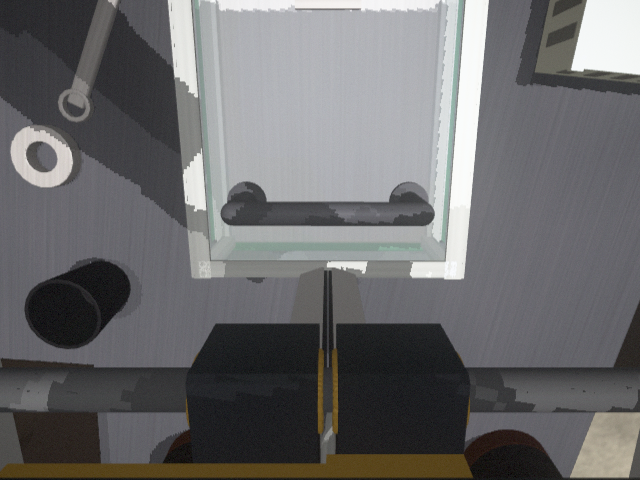

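Run:
```python
from h import *
import pickle
C=pickle.load(open('w6.pkl','rb'))
b=onz(C,(327.5,213.5),193);u=np.array([np.cos(np.radians(10.1)),np.sin(np.radians(10.1))]);v=np.array([-u[1],u[0]])
d=b[:2]-[533,-28.5];print(b,d@u,d@v)
p,R=tool();d=p[:2]-[533,-28.5];print('tool',d@u,d@v)
cmd([533+(-325)*v[0],-28.5-325*v[1],182],np.radians(10.1))
```

```text
[ 580.75971219 -299.60541073  193.        ] -0.5232797849628225 -275.27960334112385
tool -0.24764029692838105 -299.1373443292059
turn [ 0.0002 -0.0004  0.001 ] shift [0.2469 0.0016 0.0865]
turn [-9.998e-01 -1.600e-03 -6.000e-04] shift [0.2469 0.0016 0.0865]
```

```bash
python3 -m handwheel '[[0,0,0,0,0.001,0.03,0],[0,0,0,0.05,0.001,0.05,0],[0,0,0,0.14,0.001,0.05,0],[0,0,0,0.22,0.001,0.05,0],[0,0,0,0.243,0.001,0.05,0],[0,0,0,0.243,0.001,0.05,0]]' 20
cat >> h.py <<'E'
def rep():
    u=np.array([np.cos(np.radians(10.1)),np.sin(np.radians(10.1))]);v=np.array([-u[1],u[0]])
    st=telemetry.read_state();p,R=tool(st);d=p[:2]-[533,-28.5];F=st['wrist_force']
    print('u %.1f v %.1f z %.1f push %.1f side %.1f fz %.1f clock %.2f'%(d@u,d@v,p[2],-F[:2]@v,F[:2]@u,F[2],st['clock']))
E
python3 -c "
from h import *
rep()"
```

```text
clock: 15.8
eef_pos: [587.9, -337.8, 183.0]
eef_rot: [-1.986, 1.567, 2.903]
wrist_force: [0.7, 0.1, 1.0]
finger_gap: 0.5
u -0.2 v -314.2 z 183.0 push 0.0 side 0.7 fz 1.0 clock 15.80
```

Approach slowly to touch the bar, expected at v about -290.

```bash
python3 -m handwheel '[[0,0,0,0,0,-0.03,0],[0,0,0,0,0,-0.055,0],[0,0,0,0,0,-0.065,0],[0,0,0,0,0,-0.075,0],[0,0,0,0,0,-0.085,0],[0,0,0,0,0,-0.095,0],[0,0,0,0,0,-0.1,0]]' 20
python3 -c "
from h import *
rep()"
```

```text
clock: 16.68
eef_pos: [582.8, -309.0, 183.4]
eef_rot: [-1.384, 1.568, -2.778]
wrist_force: [2.3, -5.5, -0.2]
finger_gap: 0.6
u -0.1 v -284.9 z 183.4 push 5.8 side 1.3 fz -0.2 clock 16.68
```

```bash
python3 -m handwheel '[[0,0,0,0,0,-0.03,0],[0,0,0,0,0,-0.07,0],[0,0,0,0,0,-0.12,0],[0,0,0,0,0,-0.17,0],[0,0,0,0,0,-0.22,0],[0,0,0,0,0,-0.27,0],[0,0,0,0,0,-0.32,0],[0,0,0,0,0,-0.37,0],[0,0,0,0,0,-0.42,0],[0,0,0,0,0,-0.46,0],[0,0,0,0,0,-0.49,0],[0,0,0,0,0,-0.5,0]]' 20
python3 -c "
from h import *
rep()"
```

```text
clock: 18.18
eef_pos: [556.8, -161.7, 183.5]
eef_rot: [-0.598, 1.568, -1.993]
wrist_force: [2.9, -6.7, -2.5]
finger_gap: 0.5
u 0.0 v -135.3 z 183.5 push 7.1 side 1.6 fz -2.5 clock 18.18
```

```bash
python3 -m handwheel '[[0,0,0,0,0,-0.02,0],[0,0,0,0,0,-0.05,0],[0,0,0,0,0,-0.08,0],[0,0,0,0,0,-0.1,0],[0,0,0,0,0,-0.11,0],[0,0,0,0,0,-0.115,0]]' 20
python3 -c "
from h import *
rep()
im=camera('scene')[:,:,::-1].copy();cv2.imwrite('pics/s7.png',cv2.resize(im[110:350,180:430],None,fx=2.4,fy=2.4,interpolation=cv2.INTER_CUBIC))"
```

```text
clock: 18.92
eef_pos: [550.9, -128.6, 183.5]
eef_rot: [-0.221, 1.567, -1.616]
wrist_force: [2.3, -7.4, -3.1]
finger_gap: 0.6
u 0.1 v -101.6 z 183.5 push 7.7 side 1.0 fz -3.1 clock 18.93
```

View pics/s7.png

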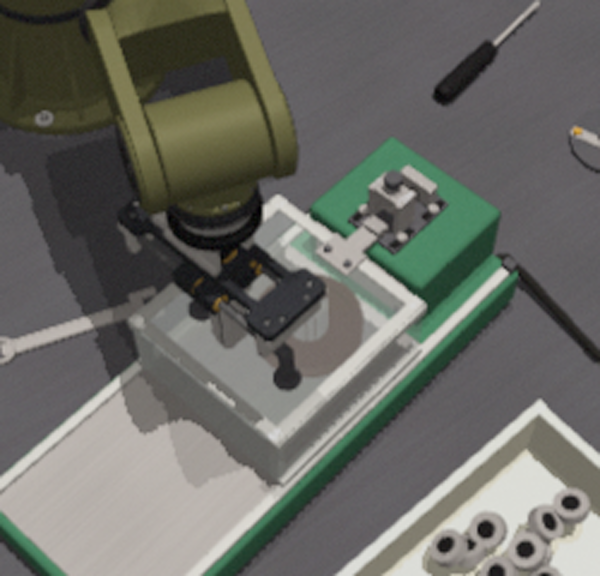

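The scene shows the guard sliding over the pulley, with its tongue just short of the latch. From here I go in small steps of about 1 mm per row.

```bash
python3 -m handwheel '[[0,0,0,0,0,-0.0035,0],[0,0,0,0,0,-0.007,0],[0,0,0,0,0,-0.0105,0],[0,0,0,0,0,-0.014,0]]' 20
python3 -c "
from h import *
rep()"
python3 -m handwheel '[[0,0,0,0,0,-0.0035,0],[0,0,0,0,0,-0.007,0],[0,0,0,0,0,-0.0105,0],[0,0,0,0,0,-0.014,0]]' 20
python3 -c "
from h import *
rep()"
```

```text
clock: 19.48
eef_pos: [550.3, -125.2, 183.5]
eef_rot: [-0.074, 1.565, -1.47]
wrist_force: [2.5, -6.2, -3.4]
finger_gap: 0.6
u 0.1 v -98.3 z 183.5 push 6.5 side 1.4 fz -3.4 clock 19.48
clock: 19.98
eef_pos: [549.8, -122.0, 183.5]
eef_rot: [0.014, 1.563, -1.382]
wrist_force: [3.6, -6.7, -2.1]
finger_gap: 0.5
u 0.1 v -95.0 z 183.5 push 7.3 side 2.4 fz -2.1 clock 19.98
```

```bash
python3 -m handwheel '[[0,0,0,0,0,-0.0035,0],[0,0,0,0,0,-0.007,0],[0,0,0,0,0,-0.0105,0],[0,0,0,0,0,-0.014,0]]' 20
python3 -c "
from h import *
rep()"
python3 -m handwheel '[[0,0,0,0,0,-0.0035,0],[0,0,0,0,0,-0.007,0],[0,0,0,0,0,-0.0105,0],[0,0,0,0,0,-0.014,0]]' 20
python3 -c "
from h import *
rep()"
```

```text
clock: 20.48
eef_pos: [549.2, -118.8, 183.5]
eef_rot: [0.054, 1.562, -1.343]
wrist_force: [2.4, -7.6, -2.3]
finger_gap: 0.8
u 0.1 v -91.7 z 183.5 push 7.9 side 1.0 fz -2.3 clock 20.48
clock: 20.98
eef_pos: [548.6, -115.6, 183.6]
eef_rot: [0.096, 1.56, -1.302]
wrist_force: [2.5, -6.2, -1.3]
finger_gap: 0.5
u 0.1 v -88.5 z 183.6 push 6.6 side 1.4 fz -1.3 clock 20.98
```

```bash
python3 -m handwheel '[[0,0,0,0,0,-0.0035,0],[0,0,0,0,0,-0.007,0],[0,0,0,0,0,-0.0105,0],[0,0,0,0,0,-0.014,0]]' 20
python3 -c "
from h import *
rep()"
python3 -m handwheel '[[0,0,0,0,0,-0.0035,0],[0,0,0,0,0,-0.007,0],[0,0,0,0,0,-0.0105,0],[0,0,0,0,0,-0.014,0]]' 20
python3 -c "
from h import *
rep()"
```

```text
clock: 21.48
eef_pos: [548.0, -112.4, 183.6]
eef_rot: [0.115, 1.558, -1.283]
wrist_force: [2.8, -8.6, -2.4]
finger_gap: 0.2
u 0.1 v -85.3 z 183.6 push 9.0 side 1.2 fz -2.4 clock 21.48
clock: 21.98
eef_pos: [547.6, -109.7, 183.6]
eef_rot: [0.134, 1.555, -1.264]
wrist_force: [3.2, -11.0, -2.5]
finger_gap: 0.7
u 0.1 v -82.5 z 183.6 push 11.4 side 1.2 fz -2.5 clock 21.98
```

```bash
python3 -m handwheel '[[0,0,0,0,0,-0.004,0],[0,0,0,0,0,-0.008,0],[0,0,0,0,0,-0.011,0]]' 20
python3 -c "
from h import *
rep()"
python3 -m handwheel '[[0,0,0,0,0,-0.004,0],[0,0,0,0,0,-0.008,0],[0,0,0,0,0,-0.011,0]]' 20
python3 -c "
from h import *
rep()"
```

```text
clock: 22.35
eef_pos: [547.2, -107.9, 183.7]
eef_rot: [0.151, 1.552, -1.249]
wrist_force: [3.3, -10.9, -3.2]
finger_gap: 0.7
u 0.1 v -80.6 z 183.7 push 11.3 side 1.3 fz -3.2 clock 22.35
clock: 22.72
eef_pos: [546.9, -106.1, 183.7]
eef_rot: [0.158, 1.55, -1.242]
wrist_force: [3.5, -11.2, -2.2]
finger_gap: 0.7
u 0.1 v -78.8 z 183.7 push 11.6 side 1.5 fz -2.2 clock 22.73
```

```bash
python3 -m handwheel '[[0,0,0,0,0,-0.004,0],[0,0,0,0,0,-0.008,0],[0,0,0,0,0,-0.011,0]]' 20
python3 -c "
from h import *
rep()"
```

```text
clock: 23.1
eef_pos: [546.6, -104.3, 183.7]
eef_rot: [0.166, 1.547, -1.235]
wrist_force: [3.4, -11.8, -3.6]
finger_gap: 0.6
u 0.1 v -77.0 z 183.7 push 12.2 side 1.3 fz -3.6 clock 23.10
```

```bash
python3 -m handwheel '[[0,0,0,0,0,-0.004,0],[0,0,0,0,0,-0.008,0],[0,0,0,0,0,-0.011,0]]' 20
python3 -c "
from h import *
rep()"
```

```text
clock: 23.48
eef_pos: [546.3, -102.5, 183.8]
eef_rot: [0.172, 1.544, -1.229]
wrist_force: [2.4, -10.7, -2.8]
finger_gap: 0.2
u 0.1 v -75.2 z 183.8 push 11.0 side 0.5 fz -2.8 clock 23.48
```

```bash
python3 -m handwheel '[[0,0,0,0,0,-0.004,0],[0,0,0,0,0,-0.008,0],[0,0,0,0,0,-0.011,0]]' 20
python3 -c "
from h import *
rep()"
```

```text
clock: 23.85
eef_pos: [546.0, -100.7, 183.8]
eef_rot: [0.176, 1.541, -1.226]
wrist_force: [3.5, -12.5, -3.4]
finger_gap: 0.6
u 0.1 v -73.4 z 183.8 push 12.9 side 1.2 fz -3.4 clock 23.85
```

```bash
python3 -m handwheel '[[0,0,0,0,0,-0.004,0],[0,0,0,0,0,-0.008,0],[0,0,0,0,0,-0.008,0]]' 20
python3 -c "
from h import *
rep()"
```

```text
clock: 24.22
eef_pos: [545.7, -99.3, 183.8]
eef_rot: [0.181, 1.539, -1.222]
wrist_force: [2.2, -6.8, -2.9]
finger_gap: 0.3
u 0.1 v -72.0 z 183.8 push 7.1 side 1.0 fz -2.9 clock 24.23
```

```bash
python3 -m handwheel '[[0,0,0,0,0,-0.004,0],[0,0,0,0,0,-0.006,0]]' 20
python3 -c "
from h import *
rep()"
```

```text
clock: 24.48
eef_pos: [545.6, -98.7, 183.9]
eef_rot: [0.185, 1.537, -1.218]
wrist_force: [2.4, -9.7, -1.9]
finger_gap: 0.4
u 0.1 v -71.4 z 183.9 push 10.0 side 0.6 fz -1.9 clock 24.48
```

```bash
python3 -m handwheel '[[0,0,0,0,0,-0.004,0],[0,0,0,0,0,-0.006,0]]' 20
python3 -c "
from h import *
rep()"
```

```text
clock: 24.72
eef_pos: [545.5, -98.2, 183.9]
eef_rot: [0.188, 1.534, -1.216]
wrist_force: [3.0, -8.7, -2.6]
finger_gap: 0.3
u 0.1 v -70.8 z 183.9 push 9.1 side 1.4 fz -2.6 clock 24.73
```

```bash
python3 -m handwheel '[[0,0,0,0,0,-0.004,0],[0,0,0,0,0,-0.005,0]]' 20
python3 -c "
from h import *
rep()"
```

```text
clock: 24.98
eef_pos: [545.4, -97.9, 183.9]
eef_rot: [0.189, 1.532, -1.215]
wrist_force: [2.1, -9.3, -2.3]
finger_gap: 0.4
u 0.1 v -70.5 z 183.9 push 9.5 side 0.4 fz -2.3 clock 24.98
```

```bash
python3 -m handwheel '[[0,0,0,0,0,-0.004,0],[0,0,0,0,0,-0.007,0],[0,0,0,0,0,-0.009,0]]' 20
python3 -c "
from h import *
rep()"
```

```text
clock: 25.35
eef_pos: [545.2, -96.3, 183.9]
eef_rot: [0.193, 1.53, -1.212]
wrist_force: [1.9, -6.5, -0.6]
finger_gap: 0.6
u 0.1 v -68.9 z 183.9 push 6.7 side 0.8 fz -0.6 clock 25.35
```

```bash
python3 -m handwheel '[[0,0,0,0,0,-0.004,0],[0,0,0,0,0,-0.007,0],[0,0,0,0,0,-0.009,0]]' 20
python3 -c "
from h import *
rep()"
```

```text
clock: 25.72
eef_pos: [544.9, -94.6, 183.9]
eef_rot: [0.194, 1.528, -1.212]
wrist_force: [1.3, -7.4, -2.0]
finger_gap: 0.5
u 0.1 v -67.1 z 183.9 push 7.5 side -0.0 fz -2.0 clock 25.73
```

```bash
python3 -m handwheel '[[0,0,0,0,0,-0.004,0],[0,0,0,0,0,-0.007,0],[0,0,0,0,0,-0.007,0]]' 20
python3 -c "
from h import *
rep()"
```

```text
clock: 26.1
eef_pos: [544.7, -93.7, 184.0]
eef_rot: [0.198, 1.526, -1.208]
wrist_force: [2.2, -9.9, -1.8]
finger_gap: 0.2
u 0.1 v -66.2 z 184.0 push 10.1 side 0.4 fz -1.8 clock 26.10
```

```bash
python3 -m handwheel '[[0,0,0,0,0,-0.004,0],[0,0,0,0,0,-0.007,0],[0,0,0,0,0,-0.007,0]]' 20
python3 -c "
from h import *
rep()"
```

```text
clock: 26.48
eef_pos: [544.6, -93.2, 184.0]
eef_rot: [0.197, 1.523, -1.21]
wrist_force: [3.7, -11.6, -2.5]
finger_gap: 0.3
u 0.1 v -65.7 z 184.0 push 12.0 side 1.6 fz -2.5 clock 26.48
```

```bash
python3 -m handwheel '[[0,0,0,0,0,-0.005,0],[0,0,0,0,0,-0.009,0],[0,0,0,0,0,-0.009,0]]' 20
python3 -c "
from h import *
rep()"
```

```text
clock: 26.85
eef_pos: [544.5, -92.5, 184.1]
eef_rot: [0.197, 1.519, -1.211]
wrist_force: [3.2, -14.2, -2.9]
finger_gap: 0.5
u 0.1 v -65.0 z 184.1 push 14.5 side 0.7 fz -2.9 clock 26.85
```

```bash
python3 -m handwheel '[[0,0,0,0,0,-0.005,0],[0,0,0,0,0,-0.009,0],[0,0,0,0,0,-0.009,0]]' 20
python3 -c "
from h import *
rep()"
```

```text
clock: 27.22
eef_pos: [544.4, -92.1, 184.1]
eef_rot: [0.197, 1.515, -1.212]
wrist_force: [5.0, -16.6, -4.1]
finger_gap: 0.5
u 0.1 v -64.7 z 184.1 push 17.2 side 2.0 fz -4.1 clock 27.23
```

```bash
python3 -m handwheel '[[0,0,0,0,0,0.004,0],[0,0,0,0,0,0.008,0],[0,0,0,0,0,0.012,0],[0,0,0,0,0,0.015,0],[0,0,0,0,0,0.015,0]]' 20
python3 -c "
from h import *
rep()"
```

```text
clock: 27.85
eef_pos: [545.1, -96.6, 184.4]
eef_rot: [0.195, 1.515, -1.214]
wrist_force: [0.4, -3.0, -1.4]
finger_gap: 0.8
u -0.0 v -69.2 z 184.4 push 3.0 side -0.1 fz -1.4 clock 27.85
```

```bash
python3 -m handwheel '[[0,0,0,0,0,0.004,0],[0,0,0,0,0,0.008,0],[0,0,0,0,0,0.012,0],[0,0,0,0,0,0.012,0]]' 20
python3 -c "
from h import *
rep()"
```

```text
clock: 28.35
eef_pos: [545.7, -100.2, 184.6]
eef_rot: [0.194, 1.515, -1.214]
wrist_force: [-0.7, 0.5, 0.6]
finger_gap: 0.4
u -0.1 v -72.8 z 184.6 push -0.6 side -0.6 fz 0.6 clock 28.35
```

Push force has dropped to zero, so the guard is holding. I back off, rise and look.

```bash
python3 -m handwheel '[[0,0,0,0,0,0.03,0],[0,0,0,0,0,0.06,0],[0,0,0,-0.05,0,0.07,0],[0,0,0,-0.18,0,0.1,0],[0,0,0,-0.33,0,0.2,0],[0,0,0,-0.4,0,0.4,0],[0,0,0,-0.4,0,0.55,0],[0,0,0,-0.4,0,0.7,0],[0,0,0,-0.4,0,0.8,0],[0,0,0,-0.4,0,0.8,0],[0,0,0,-0.4,0,0.8,0]]' 20
python3 - <<'E'
from h import *
rep()
im=camera('scene')[:,:,::-1].copy();cv2.imwrite('pics/s8.png',cv2.resize(im[110:350,180:430],None,fx=2.4,fy=2.4,interpolation=cv2.INTER_CUBIC))
im=camera('top')[:,:,::-1].copy();cv2.imwrite('pics/t8.png',im)
E
```

```text
clock: 29.72
eef_pos: [581.9, -329.7, 318.1]
eef_rot: [0.201, 1.515, -1.208]
wrist_force: [-0.3, -0.2, -0.0]
finger_gap: 0.5
u -4.7 v -305.1 z 318.1 push 0.1 side -0.3 fz -0.0 clock 29.73
```

View pics/s8.png

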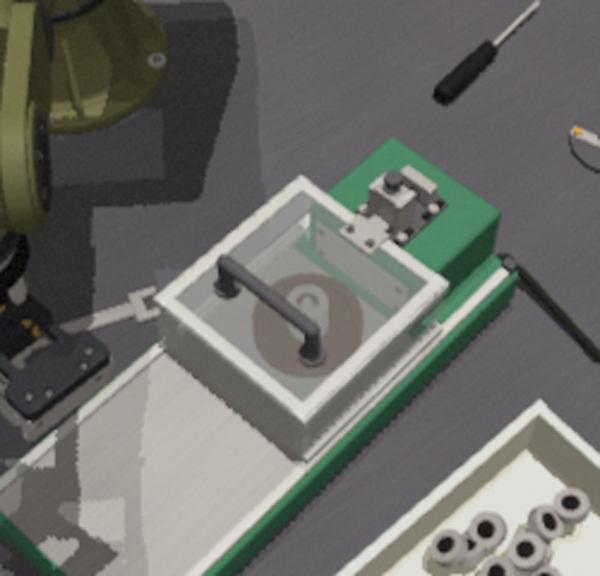

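View pics/t8.png

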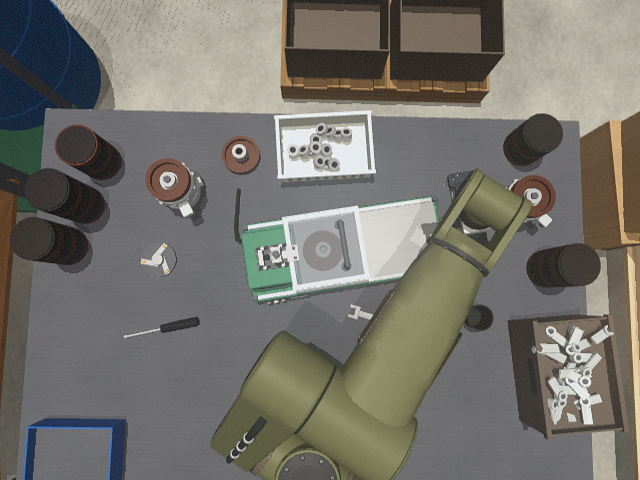

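The scene view shows the guard shut over the pulley with its tongue in the latch at about (378,222) in the crop. In the top view the pulley is centred under the guard at (322,250). The bystanders that can be seen are where they were, and the arm touches nothing. Handing in.

```bash
python3 -c "
from cell import order
print(order.sign_off())"
```

```text
the job is handed in; nothing more can be done
None
```

The pulley is seated on the spindle and let go, and the guard is shut and stays shut by itself. I handed the job in at about 30 s of the 64 s allowed.

- **Pulley:** I took the leftmost of the two loose pulleys by its hub and lowered it in small steps. It touched the flange at the height predicted for seating, with only a few newtons of contact. In the wrist and scene pictures taken after I let go, it sits flat around the spindle.
- **Guard:** The push climbed to about 13 N, then fell to about 7 N. It rose again on the rubber stop to the 17 N where I stopped pushing, at roughly 0.22 m of travel. I only read the force at the end of each short step, so I did not feel the click itself; I inferred it from this pattern.
- **Last checks:** When I backed off, the force on the fingers dropped to zero. More than a second later both pictures still showed the guard shut, the tongue in the latch and the pulley under it. The arm was touching nothing.
- **Bystanders:** The ones I could see had not moved. In the last top picture the arm hid the bearing and most of the spanner, so I did not check those two at the end. Nothing in the readings suggests they were touched.
- **Measurements that disagreed:** The scene camera differed from the top camera by up to about 10 mm at the spindle and more at the bar. I relied on the top and wrist cameras, and the wrist camera agreed with the grasped hub to under 1 mm.
- **Tool tilt:** The tool tilted about 3° during the guard push, which did no harm.

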